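Load a fused-glass panel into the clamping jig and fold the frame down

ROBOT

A 6-joint arm with a two-finger parallel gripper is mounted at the origin on the work surface. World frame = base frame: x ahead of the robot, y to its left, z up, the work surface at z = 0. Lengths are in m, angles in rad, forces in N, time in s.
With the tool pointing down it reaches from about 0.275 to 0.75 m from the base axis. Payload 10.2 kg.
Tool frame: the origin (TCP) lies midway between the tips of the shut fingers; the grasp point (between the pads) lies 19 mm behind it (env.hold_point_z is the distance from the TCP to the grasp point, in m); z points along the fingers, y is the line along which they close (so a half turn about z gives the same grasp; the last joint's range is limited). The gripper opens to 85 mm and grips with 20 to 120 N. Pads are 22 mm wide; open, the fingers measure 114 mm over their backs; the gripper's body (76 mm by 85 mm) begins 54 mm behind the grasp point. The pads swing forward as they close: fully open they stand 13 mm farther back than shut.
Start: joints at [0.882, 0.313, 1.498, -0, 1.331, -0.223], TCP at [0.236, 0.469, 0.231] pointing down, gripper open.
Joint ranges: [-2.94, 2.94], [-0.97, 2.17], [0.19, 2.56], [-1.23, 4.37], [0.02, 3.11], [-2.88, 2.88]. Speed limits (rad/s): [2.39, 2.39, 3.01, 3.14, 3.14, 3.14].

INTERFACE

Orientations are given as a unit quaternion [x, y, z, w].
In Python, from bench import env, kinematics, monitor, eyes, job gives the robot as it stands. The module is installed in compiled form; this text tells all that it offers. Calls block until the motion is done:
- env.reach(position, orientation): joint-space move of the TCP to a pose.
- env.movel(position, velocity=0.15, frame=None, guard=None): straight line of the TCP; frame=None keeps the orientation; velocity is the mean speed in m/s. With guard (N) it stops when the force on the tool has changed by that much, and returns True; else False.
- env.set_joints(angles): joint-space move.
- env.release() and env.close_gripper(effort=None): open the fingers fully, or close them until they stop; effort is the grip in N (None keeps the last).
- env.hold(seconds).
- kinematics.ik(position, orientation): joint angles nearest the present ones, or None.
- monitor.sense(): the state.
- eyes.grab_frame(name): name is "scene" or "top" or "wrist"; returns a dict with "frame" (420x560x3 uint8, red, green, blue), "mtx" (3x3 intrinsics, pixels), "view" (4x4, takes a point from world to camera coordinates). Camera axes: x right, y down, z forward; pixel columns grow to the right and rows downward; lengths in m; the calibration is good to about 2 mm. A picture is of the moment at which its call begins. There is no depth.
A pose or a line that the arm cannot do raises env.MotionError and nothing moves.
- job.hand_in(): hands the job in; it is judged then, once.
The state is a dict: "clock": time; "joints": joint angles; "qvel": joint speeds; "joint_efforts": joint torques, N m; "position": TCP position; "ee_rot": TCP orientation; "contact_force": force on the tool from outside, world axes, zero at the start; "ft_torque": the same for the moment, N m; "finger_gap": opening from 0.0 (shut) to 1.0 (fully open); "gripper_force": force on a finger pad.
Only numpy, scipy, OpenCV 4.12 (cv2) and the standard library are available. Lean on these libraries where they do the work, as an engineer would, in place of code of your own. Each camera call takes 0.05 s, during which the arm holds its last target. There are 200 camera calls.

TASK

The fused-glass panel lies on the blade of the lifter. Holding the lifter by its handle, carry the panel level to the plywood jig, leave it lying flat, square and centred across the two rails with the lifter drawn out, never touching the glass with the fingers, and lay the lifter down on the bare table. Then swing the jig's hinged metal frame up past upright and lower it gently all the way down onto its stop over the panel, without letting it fall, and leave the other things on the table alone.

Things in the scene. Friction and masses are not known exactly. Their poses are not given: they have to be found in the camera images.
- lifter: Hand lifter (cranked spatula), loose, 0.14 kg. Origin: on the underside of its flat steel blade, which spans x -60 to +50 mm, 36 wide (y), 3 thick; +x points from handle to the blade's free end, z up. A neck rises from the blade's rear end to a straight level wooden handle. It lies with the blade flat on the table (origin z = 0) and stays so with or without the panel, the handle clear of the table.
- lifter_grip (a point): Point on the centre line of the lifter's handle, at x = -90, z = 40 mm in the lifter's frame, axes as the lifter's. The handle is 18 x 18 mm in section and runs along x from -62 to -172 mm. With the panel on, the balance point is near x = -20 mm: grip firmly here (60 N or more) so that it does not droop. The panel's edge is about 50 mm away.
- panel: Fused-glass panel, 80 mm (x) by 100 (y) by 6 thick, about 0.11 kg, with a fan of white and blue pieces. Origin: centre of its underside, z up. At the start it lies loose on the lifter's blade, within 4 mm and 0.06 rad of centred, axes as the lifter's, its long side across the blade and sticking out 32 mm on either side; only friction keeps it there.
- jig: Clamping jig, fixed to the table. Plywood base 190 mm (x) by 290 (y), 12 thick, from y = -80 to +210. Origin: on the table below the middle of the bed, z up. Two stop posts for the frame at x = +-71, y = -45 mm, tops at z = 41. Nothing else stands at its -y end; the hinged frame starts folded back over the +y end.
- bed (a point): Middle of the bed at rail-top level (jig 0, 0, 32 mm), axes as the jig's; the panel's origin belongs here, its long side along the jig's x. Two rails along y, y -48 to +48, 22 mm wide, inner faces at x = -28 and +28, tops 20 mm above the base. The channel between them is open to -y: the blade comes in from above or from -y pointing to +y, sinks between the rails and is drawn out to -y.
- hinge (a point): Middle of the frame's hinge line, which runs along the jig's x; it lies at x = 0, y = +67, z = 45 mm in the jig's frame, axes as the jig's.
- frame (a joint): Angle of the hinged metal frame, rad: 0 = folded back, level, on the jig's +y side (the start), 1.57 = upright, 3.14 = folded over, level, on its stop 3 mm above the panel. About 0.35 kg, 156 mm wide, window 96 by 70 mm. Free-swinging: it falls if let go on either side of upright; about 2 N at its bar lifts it.
- frame_bar (a point): Middle of the frame's handle: round steel bar, 10 mm diameter, parallel to the hinge line and 175 mm from it, between two prongs. Behind it, a gap of 48 mm to the frame's edge, 110 mm long, for one finger. Bar height: 45 mm with the frame level at either end, 220 upright. Held lightly between fingers pointing straight down it can turn in the grip through the whole swing.
- bowl: Bystander: paper bowl, loose; leave it alone.
- frit_jar: Bystander: glass jar, loose; leave it alone.
- flat_brush: Bystander: flat brush, loose; leave it alone.
- offcut: Bystander: green glass offcut, loose; leave it alone.
- pliers: Bystander: pliers, loose; leave it alone.
- beaker: Bystander: clear beaker, loose; leave it alone.
There are look-alikes about, which are no part of the job. Leave any red look-alike of the panel alone.

How it is judged:
On the way, in this order (a step that is already met when the one before it is completed fails the run):
1. the panel lies centred and flat across both rails, free of the lifter, while the frame is still folded back (x of panel in the frame of bed between -0.012 and 0.012 m and y of panel in the frame of bed between -0.012 and 0.012 m and z of panel in the frame of bed between -0.004 and 0.004 m and angle between the x axis of panel and the y axis of bed, either way round below 0.17 rad and angle between panel's own z axis and vertical below 0.06 rad and contact force between panel and lifter below 0.05 N and value of joint frame below 0.3 rad), for 0.2 s.
2. the frame has been swung past upright (value of joint frame above 1.8 rad).
3. the frame is down on its stop (value of joint frame above 3.08 rad), for 0.2 s.
At the end, for the whole second after the job is handed in: Panel at rest flat on both rails (tilt < 0.06 rad), origin within 12 mm of site bed in x and y, 4 mm in z, square within 0.17 rad, clear of the lifter; frame at 3.08 rad or more; lifter at rest flat on the table (blade within 6 mm of table level, tilt < 0.1 rad), clear of the jig (x of panel in the frame of bed between -0.012 and 0.012 m and y of panel in the frame of bed between -0.012 and 0.012 m and z of panel in the frame of bed between -0.004 and 0.004 m and angle between the x axis of panel and the y axis of bed, either way round below 0.17 rad and angle between panel's own z axis and vertical below 0.06 rad and contact force between panel and lifter below 0.05 N and value of joint frame above 3.08 rad and linear speed of each of panel, lifter below 0.02 m/s and height (world z) of lifter between -0.006 and 0.006 m and angle between lifter's own z axis and vertical below 0.1 rad and contact force between lifter and jig below 0.05 N); the robot touches nothing.
It fails at once if the fingers touch the glass panel (contact force between the fingers and panel above 0.3 N).
It fails at once if the panel is tilted more than 0.3 rad (17 degrees) (angle between panel's own z axis and vertical above 0.3 rad).
It fails at once if the frame drops onto its stop: over 1.8 rad/s in the last 0.4 rad (value of joint frame above 2.74 rad and velocity of joint frame above 1.8 rad/s).
It fails at once if the frame drops back onto its open side: over 1.8 rad/s in the last 0.4 rad (value of joint frame below 0.4 rad and velocity of joint frame below -1.8 rad/s).
It fails at once if a bystander is moved more than 30 mm (distance of any of bowl, frit_jar, flat_brush, offcut, pliers, beaker from where it was at the start of the episode above 0.03 m).
It also fails if it takes over 72 s, if anything falls off the work surface, if the arm or the gripper's body presses on something with over 40 N, if the wrist force passes 120 N, or if a joint passes its speed limit or range.

## Working session

There is one attempt and no reset: what is moved stays moved. The work goes in short steps, each a Python script; the robot and the scene stay as the last script left them, time stands still between calls to the robot, and variables do not carry over. Pictures are saved under pics/ and viewed, at most 10 in all, crops included, and the job is handed in when it is done.

```bash
mkdir -p pics; python3 - <<'E'
from bench import env,monitor,eyes
import cv2,numpy as np
for n in("top","scene"):
    f=eyes.grab_frame(n); cv2.imwrite(f"pics/{n}0.png",f["frame"][:,:,::-1]); np.savez(f"pics/{n}0.npz",**f)
    print(n,f["mtx"].round(1).tolist(),f["view"].round(3).tolist())
print(monitor.sense()); print(env.hold_point_z)
E
```

```text
top [[465.4, 0.0, 281.1], [0.0, 465.4, 212.3], [0.0, 0.0, 1.0]] [[-0.036, -0.999, 0.004, 0.047], [-0.974, 0.034, -0.223, 0.541], [0.222, -0.011, -0.975, 1.164], [0.0, 0.0, 0.0, 1.0]]
scene [[475.5, 0.0, 280.8], [0.0, 475.5, 208.3], [0.0, 0.0, 1.0]] [[0.739, 0.673, -0.021, -0.423], [0.409, -0.474, -0.78, -0.145], [-0.535, 0.568, -0.625, 1.791], [0.0, 0.0, 0.0, 1.0]]
{'clock': 0.1, 'joints': array([ 8.81601250e-01,  3.13362450e-01,  1.49832146e+00, -1.61415931e-05,
        1.33100672e+00, -2.23409726e-01]), 'qvel': array([-0.00111542, -0.0012871 , -0.00314656, -0.00119158, -0.00145749,
       -0.00012417]), 'joint_efforts': array([ 3.74009163e-03, -4.12894464e+01, -2.60141015e+01, -1.37807028e-04,
        3.00107866e-03, -4.79562323e-05]), 'position': array([0.23566717, 0.46888892, 0.2308234 ]), 'ee_rot': array([ 2.30791162e-01,  9.73003154e-01, -4.96274670e-04, -2.34865142e-04]), 'contact_force': array([1.07149723, 0.4311754 , 0.05347484]), 'ft_torque': array([0.04277424, 0.03807279, 0.03954375]), 'gripper_force': 0.0, 'finger_gap': 1.0012994713037782}
0.0187
```

View pics/top0.png

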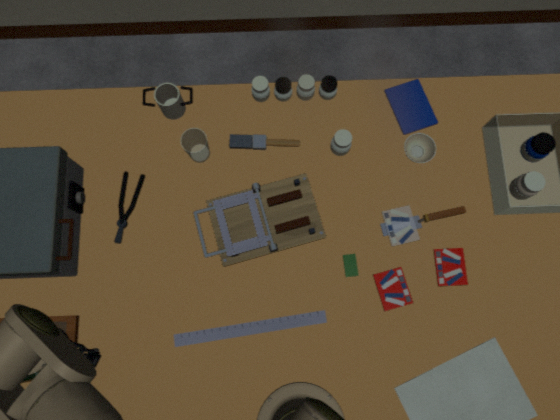

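View pics/scene0.png

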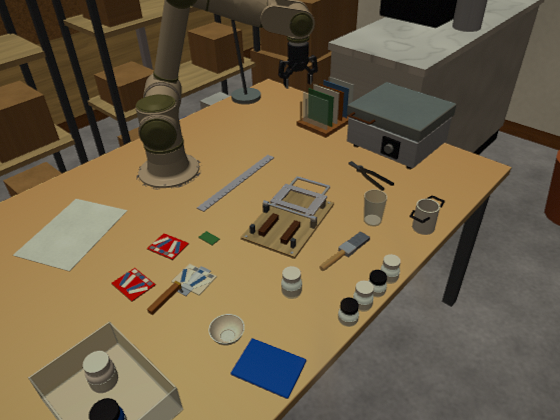

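The top view shows the lifter with its panel at about (402,226) and the handle ending at (465,211). The jig's rails are at (285,198) and (292,225), its posts at (297,182) and (311,231), and the frame bar at (203,232). The scene view agrees. The red look-alikes are at (393,289) and (451,267). I'll get rough positions now, then look closer with the wrist camera.

```bash
cat > h.py <<'E'
import numpy as np,cv2
from scipy.spatial.transform import Rotation as R
def ray(f,uv,z):
    V=f["view"];c=-V[:3,:3].T@V[:3,3]
    d=V[:3,:3].T@np.linalg.solve(f["mtx"],[uv[0],uv[1],1.])
    return (c+d*(z-c[2])/d[2])
def proj(f,p):
    q=f["view"][:3,:3]@np.asarray(p)+f["view"][:3,3]; q=f["mtx"]@q; return q[:2]/q[2]
def snap(name,tag):
    from bench import eyes
    f=eyes.grab_frame(name); cv2.imwrite(f"pics/{tag}.png",f["frame"][:,:,::-1]); np.savez(f"pics/{tag}.npz",**f); return f
def load(tag): return dict(np.load(f"pics/{tag}.npz"))
def down(yaw):
    "tool down, closing axis (tool y) at world angle yaw"
    y=np.array([np.cos(yaw),np.sin(yaw),0]);z=np.array([0,0,-1.]);x=np.cross(y,z)
    return R.from_matrix(np.c_[x,y,z]).as_quat()
E
python3 - <<'E'
from h import *
f=load("top0")
for n,uv,z in[("post",(297,182),.041),("post",(311,231),.041),("bar",(203,232),.045),("rail",(285,198),.032),("rail",(292,225),.032),("panel",(402,226),.009),("hend",(465,211),.049),("hfront",(424,218),.049),("jar",(342,141),.03),("bowl",(420,148),.03),("offc",(350,265),0),("red",(393,289),0),("red2",(451,267),0),("ruler",(325,318),0),("brush",(230,142),0)]:
    print(n,ray(f,uv,z).round(3))
im=f["frame"][:,:,::-1]
a=cv2.resize(im[170:270,185:335],None,fx=4,fy=4,interpolation=2); b=cv2.resize(im[195:250,370:475],None,fx=5,fy=5,interpolation=2)
b=cv2.copyMakeBorder(b,0,0,0,max(0,600-b.shape[1]),0); o=np.vstack([a[:, :600],b[:200,:600]])
cv2.imwrite("pics/crop0.png",cv2.convertScaleAbs(o,alpha=1.6))
E
```

```text
post [ 0.63  -0.019  0.041]
post [ 0.494 -0.05   0.041]
bar [0.5   0.236 0.045]
rail [0.589 0.015 0.032]
rail [ 0.514 -0.001  0.032]
panel [ 0.505 -0.301  0.009]
hend [ 0.532 -0.462  0.049]
hfront [ 0.517 -0.351  0.049]
jar [ 0.749 -0.15   0.03 ]
bowl [ 0.72  -0.367  0.03 ]
offc [ 0.405 -0.154  0.   ]
red [ 0.337 -0.264  0.   ]
red2 [ 0.39  -0.426  0.   ]
ruler [ 0.268 -0.078  0.   ]
brush [0.768 0.166 0.   ]
```

View pics/crop0.png

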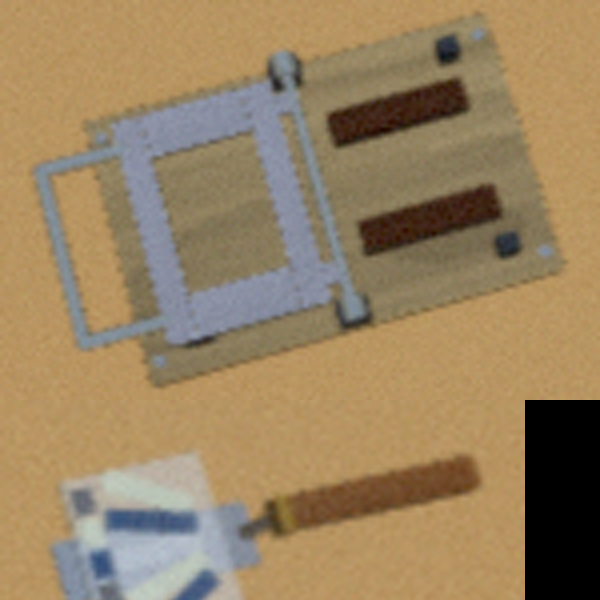

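```bash
python3 - <<'E'
from h import *
from bench import env,kinematics,monitor
for nm,p,yaw in(("wj",(0.56,-0.03,.32),0.224),("wl",(0.515,-0.33,.25),0.134)):
    best=None
    for k in(0,np.pi):
        j=kinematics.ik(np.array(p),down(yaw+k))
        print(nm,k,None if j is None else j.round(2))
        if j is not None and (best is None or abs(j[5])<abs(best[1][5])): best=(k,j)
    env.set_joints(best[1]); env.hold(.2)
    f=snap("wrist",nm); print(best[0],f["view"].round(3).tolist(),monitor.sense()["clock"],monitor.sense()["contact_force"])
E
```

```text
wj 0 [-0.26  0.35  1.22 -0.    1.57 -0.49]
wj 3.141592653589793 [-0.26  0.35  1.22 -0.    1.57  2.66]
0 [[0.975, 0.224, -0.001, -0.539], [0.212, -0.922, 0.324, -0.216], [0.071, -0.316, -0.946, 0.415], [0.0, 0.0, 0.0, 1.0]] 2.5083 [ 1.44797539  0.05778974 -0.37805692]
wl 0 [-0.76  0.5   1.18 -0.    1.46 -0.9 ]
wl 3.141592653589793 [-0.76  0.5   1.18 -0.    1.46  2.25]
0 [[0.991, 0.136, -0.001, -0.466], [0.129, -0.937, 0.324, -0.422], [0.043, -0.321, -0.946, 0.27], [0.0, 0.0, 0.0, 1.0]] 3.95 [ 0.33219281  1.05967423 -0.29142791]
```

```bash
python3 - <<'E'
import cv2,numpy as np
a=cv2.imread("pics/wj.png");b=cv2.imread("pics/wl.png")
o=np.hstack([a,b]); cv2.imwrite("pics/w2.png",cv2.convertScaleAbs(cv2.resize(o,(800,300),interpolation=3),alpha=1.5))
E
```

```text
(no output)
```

View pics/w2.png

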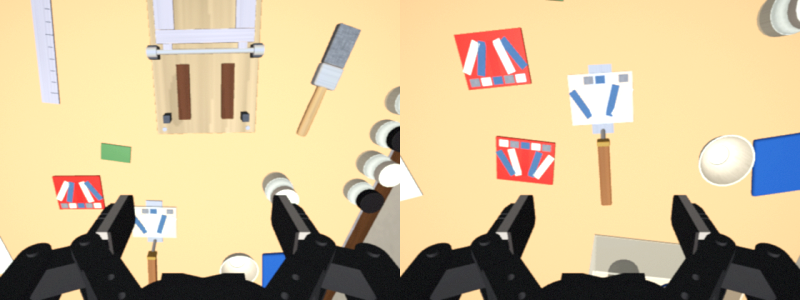

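The wrist views show the rails at about (256,127) and (319,126) full-res in `wj`. In `wl` the panel is at (281,137) and the brown handle at (286,241). Next I'll extract them with masks.

```bash
cat > meas.py <<'E'
from h import *
def blobs(f,m,roi,amin):
    x0,y0,x1,y1=roi; k=np.zeros(m.shape,np.uint8); k[y0:y1,x0:x1]=m[y0:y1,x0:x1]
    cs,_=cv2.findContours(k,cv2.RETR_EXTERNAL,cv2.CHAIN_APPROX_NONE)
    return [c for c in cs if cv2.contourArea(c)>amin]
f=load("wj");im=f["frame"];hsv=cv2.cvtColor(im,cv2.COLOR_RGB2HSV)
print("rail rgb",im[127,256],im[127,319],"wood",im[100,290],"table",im[300,320])
m=((im[:,:,0]<110)&(im[:,:,2]<70)&(im[:,:,0]>im[:,:,2]+15)).astype(np.uint8)
e=np.array([np.cos(.224),np.sin(.224)]);n=np.array([-e[1],e[0]])
o=np.array([.552,.0094])
for c in blobs(f,m,(220,80,350,185),300):
    P=np.array([ray(f,q[0],.032)[:2] for q in c])-o; u=P@e;v=P@n
    # edge slope: fit left and right edge lines u(v)
    b=cv2.minAreaRect(c); B=np.array([ray(f,q,.032)[:2] for q in cv2.boxPoints(b)])-o
    print("rail",len(c),b,"u",np.percentile(u,[1,50,99]).round(4),"v",np.percentile(v,[1,99]).round(4),np.c_[B@e,B@n].round(4).tolist())
f=load("wl");im=f["frame"];hsv=cv2.cvtColor(im,cv2.COLOR_RGB2HSV)
m=(hsv[:,:,1]<75)|(hsv[:,:,0]>60)&(hsv[:,:,0]<150)
m=cv2.morphologyEx(m.astype(np.uint8),cv2.MORPH_CLOSE,np.ones((7,7)))
mp=cv2.morphologyEx(m,cv2.MORPH_OPEN,np.ones((1,55)))
for c in blobs(f,mp,(215,80,345,195),1500):
    b=cv2.minAreaRect(c);C=np.array([ray(f,q,.009)[:2] for q in cv2.boxPoints(b)])
    print("panel",b,C.mean(0),[np.linalg.norm(C[i]-C[i-1]).round(4) for i in range(4)],[np.arctan2(*(C[i]-C[i-1])[::-1]).round(3) for i in range(4)],C.round(4).tolist())
print("handle rgb",im[241,286])
m=((hsv[:,:,0]<20)&(im[:,:,0]<190)&(hsv[:,:,1]>90)).astype(np.uint8)
for c in blobs(f,m,(250,180,320,310),300):
    b=cv2.minAreaRect(c);C=np.array([ray(f,q,.049)[:2] for q in cv2.boxPoints(b)])
    print("handle",b,C.mean(0),C.round(4).tolist())
# blade's free end above panel
m=((hsv[:,:,0]>90)&(hsv[:,:,0]<150)&(hsv[:,:,1]>15)).astype(np.uint8)
for c in blobs(f,m,(255,80,310,103),30):
    print("tip",cv2.boundingRect(c), [ray(f,(x,y),.003)[:2].round(4) for x,y,in[(cv2.boundingRect(c)[0],cv2.boundingRect(c)[1]),(cv2.boundingRect(c)[0]+cv2.boundingRect(c)[2],cv2.boundingRect(c)[1])]])
E
python3 meas.py
```

```text
rail rgb [87 57 42] [85 55 39] wood [156 140 112] table [189 161 120]
rail 185 ((256.67071533203125, 128.2796173095703), (77.20077514648438, 18.095605850219727), 87.95458984375) u [-0.0467 -0.035  -0.0239] v [-0.0487  0.0459] [[-0.0468, 0.0458], [-0.025, 0.0466], [-0.023, -0.048], [-0.0465, -0.0489]]
rail 183 ((318.5, 127.0), (76.0, 17.0), 90.0) u [0.0302 0.0417 0.053 ] v [-0.0459  0.0471] [[0.0302, 0.0471], [0.0507, 0.0471], [0.0547, -0.0458], [0.0326, -0.0459]]
panel ((280.0, 137.0), (74.0, 92.0), 90.0) [ 0.50640086 -0.29614467] [np.float64(0.0824), np.float64(0.1), np.float64(0.0823), np.float64(0.1073)] [np.float64(1.659), np.float64(0.136), np.float64(-1.394), np.float64(-3.005)] [[0.4515, -0.2622], [0.5505, -0.2486], [0.565, -0.3296], [0.4587, -0.3442]]
handle rgb [127  88  58]
handle ((284.5, 244.5), (129.0, 69.0), 90.0) [ 0.52749221 -0.41238744] [[0.4807, -0.3381], [0.5525, -0.3282], [0.5796, -0.486], [0.4972, -0.4973]]
tip (264, 90, 32, 13) [array([ 0.4822, -0.2476]), array([ 0.5169, -0.2428])]
```

```bash
cat > m2.py <<'E'
from h import *
f=load("wl");im=f["frame"].astype(int);hsv=cv2.cvtColor(f["frame"],cv2.COLOR_RGB2HSV)
s=im[:,:,0]-im[:,:,2]   # table ~69, handle ~69, glass/steel ~0 or negative
m=(s<40); m=cv2.morphologyEx(m.astype(np.uint8),cv2.MORPH_CLOSE,np.ones((5,5))).astype(bool)
W=lambda pts,z:np.array([ray(f,p,z)[:2] for p in pts])
def line(P):
    vx,vy,x,y=cv2.fitLine(P.astype(np.float32),cv2.DIST_HUBER,0,1e-4,1e-4).ravel(); return np.array([x,y]),np.array([vx,vy])
def X(a,b):
    t=np.linalg.solve(np.c_[a[1],-b[1]],b[0]-a[0]); return a[0]+t[0]*a[1]
rows=range(110,166); L=[];Rr=[]
for r in rows:
    c=np.where(m[r,215:345])[0]+215; L.append((c[0]-.5,r));Rr.append((c[-1]+.5,r))
T=[];B=[]
for c in list(range(242,260))+list(range(302,320)):
    r=np.where(m[80:195,c])[0]+80; T.append((c,r[0]-.5));B.append((c,r[-1]+.5))
ls=[line(W(q,.009)) for q in(L,T,Rr,B)]
C=np.array([X(ls[i],ls[(i+1)%4]) for i in range(4)])
print("panel centre",C.mean(0).round(4),"sides",[np.linalg.norm(C[i]-C[i-1]).round(4) for i in range(4)],"ang",[np.arctan(l[1][0]/-l[1][1]).round(3) if i%2==0 else np.arctan(l[1][1]/l[1][0]).round(3) for i,l in enumerate(ls)])
h=((im[:,:,0]<160)&(s>45)).astype(np.uint8); h[:195]=0;h[300:]=0;h[:,:255]=0;h[:,315:]=0
c=max(cv2.findContours(h,0,1)[0],key=cv2.contourArea);b=cv2.minAreaRect(c);print("handle",b)
l=[];r_=[]
for r in range(int(c[:,0,1].min())+8,int(c[:,0,1].max())-5):
    q=np.where(h[r])[0]; l.append((q[0]-.5,r));r_.append((q[-1]+.5,r))
for z in(.049,.040):
  for e in(l,r_):
    p,d=line(W(e,z)); print(z,"handle edge",p.round(4),"yaw",np.arctan2(*(d*np.sign(d[1]))[::-1]).round(3))
y0,y1=c[:,0,1].min(),c[:,0,1].max(); print("ends",W([(np.mean(np.where(h[y0+1])[0]),y0),(np.mean(np.where(h[y1-1])[0]),y1)],.049).round(4))
for r in(92,94,96): q=np.where(m[r,250:320])[0]+250; a=W([(q[0]-.5,r),(q[-1]+.5,r)],.003); print("blade",a.round(4).tolist(),np.linalg.norm(a[0]-a[1]).round(4))
q=np.where(m[80:110,280])[0]; print("tip",W([(280,79.5+q[0])],.003).round(4))
E
python3 m2.py
```

```text
panel centre [ 0.5081 -0.296 ] sides [np.float32(0.0795), np.float32(0.0998), np.float32(0.079), np.float32(0.0998)] ang [np.float32(0.201), np.float32(0.198), np.float32(0.201), np.float32(0.203)]
handle ((285.7522888183594, 240.89134216308594), (92.48062133789062, 18.10432243347168), 87.73949432373047)
0.049 handle edge [ 0.5199 -0.4058] yaw 1.758
0.049 handle edge [ 0.5378 -0.403 ] yaw 1.758
0.04 handle edge [ 0.5203 -0.41  ] yaw 1.758
0.04 handle edge [ 0.5387 -0.4071] yaw 1.758
ends [[ 0.5183 -0.3495]
 [ 0.5389 -0.4607]]
blade [[0.4808, -0.2498], [0.5166, -0.2449]] 0.0362
blade [[0.4811, -0.2519], [0.518, -0.2468]] 0.0373
blade [[0.4813, -0.254], [0.5183, -0.2489]] 0.0374
tip [[ 0.4995 -0.2447]]
```

```bash
python3 - <<'E'
from h import *
from bench import env,monitor
q=down(.187); g=np.array([.525,-.3824,.0213])
env.reach(g+[0,0,.12],q); env.movel(g+[0,0,.0],.12)
env.close_gripper(100); s=monitor.sense(); print(s["clock"],s["finger_gap"],s["gripper_force"],s["contact_force"].round(2),s["position"].round(4))
env.movel(g+[0,0,.015],.03); env.hold(.3); s=monitor.sense(); print(s["contact_force"].round(2),s["ft_torque"].round(3),s["gripper_force"])
env.movel(g+[0,0,.09],.06); env.hold(.3)
snap("wrist","wc"); snap("scene","sc"); s=monitor.sense(); print(s["clock"],s["position"].round(4))
a=cv2.imread("pics/wc.png");b=cv2.imread("pics/sc.png")[180:390,60:340]; b=cv2.resize(b,(560,420),interpolation=2)
cv2.imwrite("pics/c1.png",cv2.convertScaleAbs(cv2.resize(np.hstack([a,b]),(800,300),interpolation=3),alpha=1.4))
E
```

```text
6.2833 0.19179726979730757 97.5159502029419 [-0.91  0.3   2.51] [ 0.525  -0.3825  0.0216]
[-0.49 -0.5  -1.59] [-0.144 -0.036  0.04 ] 97.54089117050171
9.0333 [ 0.525  -0.3824  0.1113]
```

View pics/c1.png

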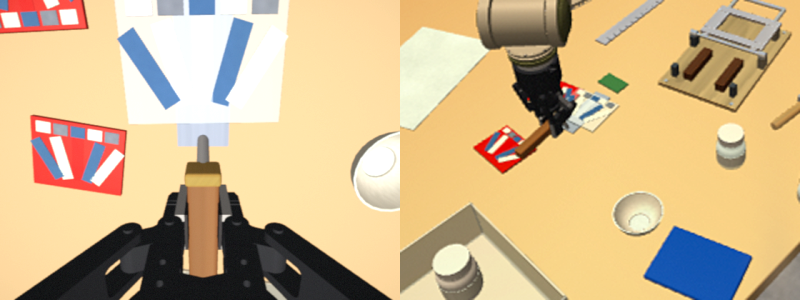

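The wrist view shows the handle gripped and the panel on the blade, square, with its near edge at row ~171 full-res. The scene view shows the lifter level. I'll measure the panel in hand and check for droop by its apparent width.

```bash
cat > m3.py <<'E'
from h import *
import sys
def inhand(tag,pos,rows=(30,150),dz=.0127):
    f=load(tag);im=f["frame"].astype(int);s=im[:,:,0]-im[:,:,2]
    m=cv2.morphologyEx((s<40).astype(np.uint8),cv2.MORPH_CLOSE,np.ones((5,5)));m[:,:150]=0;m[:,430:]=0
    z=pos[2]-dz
    W=lambda P:np.array([ray(f,p,z)[:2] for p in P],np.float32)
    fl=lambda P:(lambda a:(a[2:],a[:2]))(cv2.fitLine(W(P),cv2.DIST_HUBER,0,1e-4,1e-4).ravel())
    L=[];Rr=[]
    for r in range(*rows):
        c=np.where(m[r])[0]; L.append((c[0]-.5,r));Rr.append((c[-1]+.5,r))
    B=[]
    for c in list(range(190,240))+list(range(330,380)):
        r=np.where(m[:200,c])[0]; B.append((c,r[-1]+.5))
    X=lambda a,b:a[0]+np.linalg.solve(np.c_[a[1],-b[1]],b[0]-a[0])[0]*a[1]
    l,rr,b=map(fl,(L,Rr,B)); p,q=X(l,b),X(rr,b)
    d=(q-p)/np.linalg.norm(q-p); n=np.array([-d[1],d[0]]); ctr=(p+q)/2+.04*n
    print("width",np.linalg.norm(q-p).round(4),"yaw bottom",np.arctan2(d[1],d[0]).round(3),"sides",[np.arctan2(-k[1][0]*np.sign(k[1][1]),abs(k[1][1])).round(3) for k in(l,rr)],"centre",ctr.round(4),"near",((p+q)/2).round(4)); return ctr,np.arctan2(d[1],d[0])
if __name__=="__main__": inhand("wc",[.525,-.3824,.1113])
E
python3 m3.py
```

```text
width 0.0982 yaw bottom 0.204 sides [np.float32(0.201), np.float32(0.201)] centre [ 0.5081 -0.2958] near [ 0.5163 -0.335 ]
```

```bash
python3 - <<'E'
from h import *
from bench import env,monitor
from m3 import inhand
q=down(.235)
env.movel(np.array([.5762,-.0757,.1113]),.1,frame=q); env.hold(.3)
s=monitor.sense(); print(s["clock"],s["position"].round(4),s["contact_force"].round(2))
f=snap("wrist","wd"); t=snap("top","td"); inhand("wd",s["position"])
a=cv2.imread("pics/wd.png");b=cv2.resize(t["frame"][160:280,190:350,::-1],(560,420),interpolation=2)
cv2.imwrite("pics/d1.png",cv2.convertScaleAbs(cv2.resize(np.hstack([a,b]),(800,300),interpolation=3),alpha=1.4))
E
```

```text
12.5917 [ 0.5762 -0.0757  0.1113] [ 0.98  0.06 -1.11]
width 0.0993 yaw bottom 0.254 sides [np.float32(0.248), np.float32(0.25)] centre [0.5553 0.0094] near [ 0.5654 -0.0293]
```

View pics/d1.png

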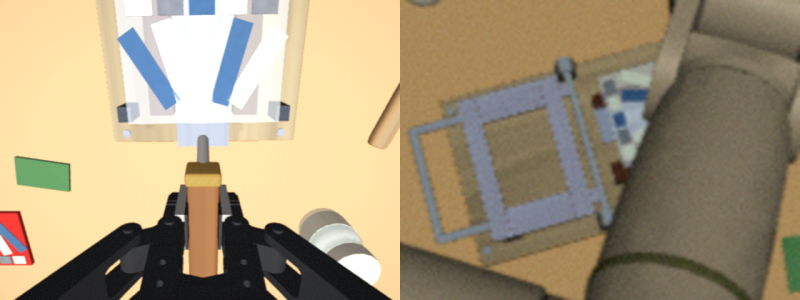

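The panel is centred over the bed in the wrist view: posts at (127,112) and (280,112), straddling the panel symmetrically. Measured centre agrees with the bed to 0.5 mm, so I'm lowering.

```bash
python3 - <<'E'
from h import *
from bench import env,monitor
P=np.array([.5762,-.0757,.1113])
P[2]=.065; print(env.movel(P,.06,guard=15)); P[2]=.0425; print(env.movel(P,.025,guard=8)); env.hold(.2)
s=monitor.sense(); print(s["clock"],s["position"].round(4),s["contact_force"].round(2),s["ft_torque"].round(3))
snap("wrist","we");snap("scene","se")
a=cv2.imread("pics/we.png");b=cv2.resize(cv2.imread("pics/se.png")[160:265,230:370],(560,420),interpolation=2)
cv2.imwrite("pics/e1.png",cv2.convertScaleAbs(cv2.resize(np.hstack([a,b]),(800,300),interpolation=3),alpha=1.4))
E
```

```text
False
False
14.8667 [ 0.5763 -0.0757  0.0426] [ 0.78  0.2  -1.22] [-0.076 -0.035 -0.002]
```

View pics/e1.png

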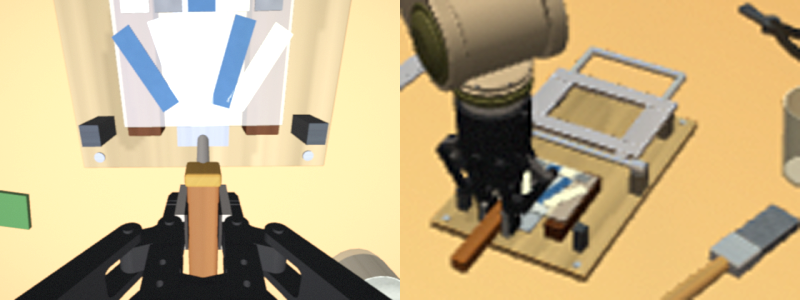

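The panel sits on the rails, with brown rail ends showing at (146,131) and (263,131) either side of the blade. I'll check its centre and draw the lifter out.

```bash
python3 - <<'E'
from h import *
from bench import env,monitor
from m3 import inhand
s=monitor.sense(); inhand("we",s["position"],rows=(30,130),dz=.0046)
P=np.array([.5762,-.0757,.0425]); d=np.array([.2464,-.969,0])
print(env.movel(P+.04*d,.04,guard=10)); print(env.movel(P+.19*d,.07,guard=10)); env.hold(.2)
s=monitor.sense(); print(s["clock"],s["position"].round(4),s["contact_force"].round(2))
snap("wrist","wf");snap("scene","sf")
a=cv2.imread("pics/wf.png");b=cv2.resize(cv2.imread("pics/sf.png")[160:265,230:370],(560,420),interpolation=2)
cv2.imwrite("pics/f1.png",cv2.convertScaleAbs(cv2.resize(np.hstack([a,b]),(800,300),interpolation=3),alpha=1.4))
E
```

```text
width 0.0992 yaw bottom 0.252 sides [np.float32(0.248), np.float32(0.244)] centre [0.5552 0.0093] near [ 0.5651 -0.0294]
False
False
18.6083 [ 0.623  -0.2597  0.0425] [ 0.16  0.37 -1.63]
```

View pics/f1.png

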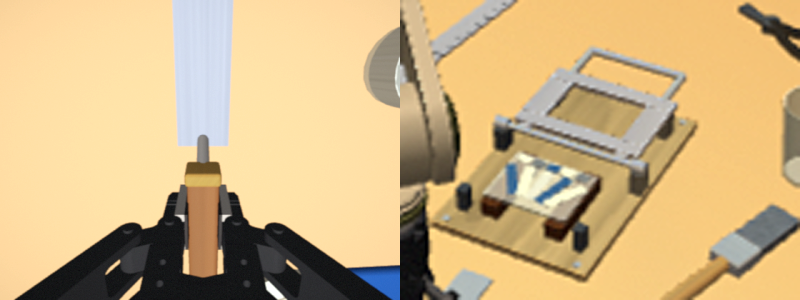

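The panel lies flat on both rails, free of the lifter. I'll lay the lifter back on its old bare spot, then go look at the frame bar.

```bash
python3 - <<'E'
from h import *
from bench import env,monitor,kinematics
q=down(.187); g=np.array([.53,-.375,.0425])
env.movel(g,.12,frame=q); g[2]=.0212; print(env.movel(g,.03,guard=5)); env.hold(.2)
s=monitor.sense(); print(s["clock"],s["position"].round(4),s["contact_force"].round(2))
env.release(); g[2]=.16; env.movel(g,.12)
# frame bar: look from above
b=np.array([.5552,.0098])+.242*np.array([-.2464,.969]); print("bar est",b)
yaw=.249-np.pi/2
for k in(0,np.pi):
    j=kinematics.ik(np.array([*b,.25]),down(yaw+k)); print(k,None if j is None else j.round(2))
env.reach([.54,.10,.33],down(.249)); env.hold(.2)
snap("wrist","wg"); t=snap("top","tg"); s=monitor.sense(); print(s["clock"],s["joints"].round(2))
a=cv2.imread("pics/wg.png");b=cv2.resize(t["frame"][185:260,390:490,::-1],(560,420),interpolation=2)
cv2.imwrite("pics/g1.png",cv2.convertScaleAbs(cv2.resize(np.hstack([a,b]),(800,300),interpolation=3),alpha=1.4))
E
```

```text
True
20.9667 [ 0.5298 -0.375   0.0215] [-0.38 -0.04  4.36]
bar est [0.4955712 0.244298 ]
0 [ 0.25  0.36  1.38 -0.    1.4   1.57]
3.141592653589793 [ 0.25  0.36  1.38 -0.    1.4  -1.57]
25.0833 [-0.03  0.32  1.23 -0.    1.59 -0.28]
```

View pics/g1.png

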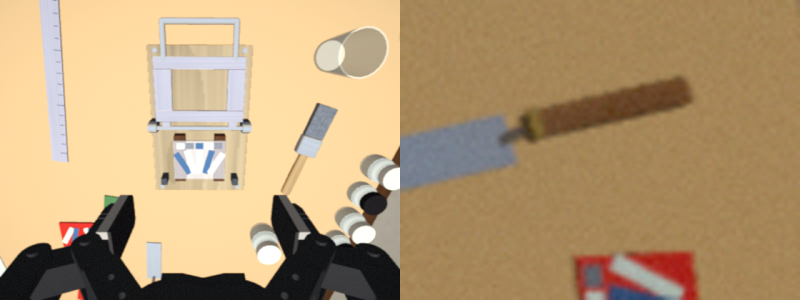

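The lifter lies flat on the table (top view). In the wrist view the frame bar runs along row ~28 full-res, columns ~225–335. I'll measure it by mask in this view and compare with the estimate.

```bash
python3 - <<'E'
from h import *
f=load("wg");im=f["frame"].astype(int);s=im[:,:,0]-im[:,:,2]
m=(s<40)
print([(c,np.where(m[10:60,c])[0]+10) for c in(250,280,310)])
P=[]
for c in range(240,322,4):
    r=np.where(m[15:50,c])[0]+15
    if len(r): P.append((c,(r[0]+r[np.argmax(np.diff(np.r_[r,999])>1)])/2))
W=np.array([ray(f,p,.045)[:2] for p in P],np.float32)
vx,vy,x,y=cv2.fitLine(W,cv2.DIST_HUBER,0,1e-4,1e-4).ravel(); print("bar yaw",np.arctan(vy/vx))
row=int(np.mean([p[1] for p in P]))
c=np.where(m[row+12,200:360])[0]+200; print(row,"prong cols",c[0],c[-1],[ray(f,(k,row+12),.045)[:2].round(4) for k in(c[0],c[-1])])
e=np.array([np.cos(.249),np.sin(.249)]);n=np.array([-e[1],e[0]]);o=np.array([.5552,.0098])
print("bar y in jig",((W-o)@n).round(4)[[0,10,-1]],"width px check", np.array([(ray(f,(280,r),.045)[:2]-o)@n for r in(np.where(m[15:50,280])[0]+15)[[0,-1]]]).round(4))
for k in(c[0],c[-1]): print("prong x",((ray(f,(k,row+12),.045)[:2]-o)@e).round(4))
# hinge bar: dark/grey line, near row 126*1.4
col=[(r,s[r,265]) for r in range(160,195,1)]; print(col)
E
```

```text
[(250, array([25, 26, 27, 28, 29, 30, 31, 32, 33])), (280, array([25, 26, 27, 28, 29, 30, 31, 32, 33])), (310, array([25, 26, 27, 28, 29, 30, 31, 32, 33]))]
bar yaw 0.24558817
28 prong cols 223 335 [array([0.4376, 0.2176]), array([0.5621, 0.2492])]
bar y in jig [0.2422 0.2416 0.2411] width px check [0.2457 0.2375]
prong x -0.0627
prong x 0.0656
[(160, np.int64(-14)), (161, np.int64(-14)), (162, np.int64(-14)), (163, np.int64(-14)), (164, np.int64(-13)), (165, np.int64(-14)), (166, np.int64(-14)), (167, np.int64(-14)), (168, np.int64(-14)), (169, np.int64(-8)), (170, np.int64(19)), (171, np.int64(40)), (172, np.int64(42)), (173, np.int64(42)), (174, np.int64(42)), (175, np.int64(38)), (176, np.int64(16)), (177, np.int64(2)), (178, np.int64(-12)), (179, np.int64(-20)), (180, np.int64(-14)), (181, np.int64(2)), (182, np.int64(30)), (183, np.int64(42)), (184, np.int64(43)), (185, np.int64(43)), (186, np.int64(45)), (187, np.int64(43)), (188, np.int64(42)), (189, np.int64(42)), (190, np.int64(43)), (191, np.int64(43)), (192, np.int64(44)), (193, np.int64(44)), (194, np.int64(43))]
```

```bash
cat > sw.py <<'E'
from h import *
Y=.248;e=np.array([np.cos(Y),np.sin(Y)]);n=np.array([-e[1],e[0]]);o=np.array([.5552,.0098])+.001*e
q=down(Y+np.pi/2)
D=.009
def bar(th,r=.175):
    y=.067+r*np.cos(th); return np.r_[o+y*n,.045+r*np.sin(th)-D]
E
python3 - <<'E'
from sw import *
from bench import env,monitor
b=bar(0); env.reach(b+[0,0,.1],q); print(monitor.sense()["joints"].round(2))
print("guard",env.movel(b,.06,guard=5)); s=monitor.sense();print(s["position"].round(4),s["contact_force"].round(2))
env.close_gripper(20); env.hold(.2); s=monitor.sense();print(s["clock"],s["position"].round(4),s["contact_force"].round(2),s["finger_gap"],s["gripper_force"])
for th in(.1,.2):
    env.movel(bar(th),.05); s=monitor.sense();print(th,s["contact_force"].round(2),s["finger_gap"].round(3),s["gripper_force"],(s["position"]-bar(th)).round(4))
E
```

```text
[ 0.25  0.46  1.54 -0.    1.14 -1.57]
guard False
[0.4969 0.2447 0.0363] [-0.11 -0.14  0.22]
28.9583 [0.4969 0.2441 0.0361] [ 0.09 -5.    2.18] 0.09990834777801079 21.725586354732513Traceback (most recent call last):
  File "<stdin>", line 7, in <module>
AttributeError: 'float' object has no attribute 'round'
```

```bash
python3 - <<'E'
from sw import *
from bench import env,monitor
for th in np.r_[.2,np.arange(.35,1.85,.15)]:
    env.movel(bar(th),.07); s=monitor.sense();F=s["contact_force"]
    print(round(th,2),round(s["clock"],2),F.round(1),round(s["finger_gap"],3),round(s["gripper_force"],1),(s["position"]-bar(th)).round(4))
    if np.linalg.norm(F)>30 or s["finger_gap"]<.06: print("stop");break
E
```

```text
0.2 29.86 [ 2.9 -6.4 -3.9] 0.103 21.4 [ 0.0001 -0.0007  0.0005]
0.35 30.38 [ 2.6 -5.8 -4.1] 0.108 21.2 [ 0.0001 -0.0008  0.0009]
0.5 30.91 [ 2.  -4.4 -4.5] 0.102 20.8 [ 0.     -0.0007  0.0011]
0.65 31.43 [-2.   0.9 -1.2] 0.108 20.9 [-0.0002  0.0002  0.0003]
0.8 31.96 [-4.8  3.1  3.1] 0.104 21.0 [-0.0004  0.0007  0.0006]
0.95 32.48 [-5.4  5.9  6.6] 0.107 21.3 [-0.0004  0.0011  0.0012]
1.1 33.01 [-5.5  3.1  6.7] 0.1 21.5 [-0.0002  0.0006  0.0012]
1.25 33.53 [-4.1  2.1  6.6] 0.103 21.7 [-0.0001  0.0003  0.001 ]
1.4 34.06 [-5.2 -0.1  5.5] 0.108 21.9 [-0.0002  0.0001  0.0005]
1.55 34.58 [-5.2 -0.2  2.6] 0.104 22.0 [-0.0002  0.0002  0.0001]
1.7 35.11 [-5.7 -1.5  2.4] 0.105 22.0 [-0.0002  0.0001 -0.0001]
```

```bash
python3 - <<'E'
from sw import *
from bench import env,monitor
for th in np.r_[np.arange(1.85,2.9,.15),2.98,3.06,3.10,3.14]:
    env.movel(bar(th),.07 if th<2.8 else .04); s=monitor.sense();F=s["contact_force"]
    print(round(th,2),round(s["clock"],2),F.round(1),round(s["finger_gap"],3),round(s["gripper_force"],1),(s["position"]-bar(th)).round(4))
    if np.linalg.norm(F)>30 or s["finger_gap"]<.06: print("stop");break
else:
    print(env.movel(bar(3.14)-[0,0,.003],.02,guard=10)); env.hold(.2); s=monitor.sense();print(s["contact_force"].round(1),s["position"].round(4))
E
```

```text
1.85 35.63 [-3.3 -0.8  0. ] 0.102 21.9 [-0.0002  0.0004 -0.0002]
2.0 36.16 [-3.6 -0.6 -1.1] 0.104 21.9 [-0.0002  0.0004 -0.    ]
2.15 36.68 [-4.9 -1.6 -0.6] 0.102 21.9 [-0.0001  0.0003  0.0002]
2.3 37.21 [-4.1 -1.6  0.7] 0.1 22.0 [-0.0001  0.0004  0.0002]
2.45 37.73 [-3.2 -1.3 -0.6] 0.105 22.0 [0.     0.0003 0.0003]
2.6 38.26 [-1.3 -1.6 -1. ] 0.099 22.1 [0.0001 0.0002 0.0003]
2.75 38.78 [-2.2 -1.8 -1.2] 0.099 22.5 [0.     0.0002 0.0002]
2.98 39.93 [-0.5 -3.9 -0.7] 0.102 23.0 [ 0.0001 -0.      0.0002]
3.06 40.43 [-1.4 -4.7 -0.6] 0.105 23.2 [ 0.0001 -0.0002 -0.0001]
3.1 40.76 [-0.2 -6.1 -0.3] 0.105 23.2 [ 0.0002 -0.0004 -0.0001]
3.14 41.08 [-1.3 -6.5 -0.3] 0.101 23.3 [ 0.0002 -0.0005 -0.0001]
False
[-0.8 -6.9 -1.8] [ 0.5829 -0.0952  0.0334]
```

```bash
python3 - <<'E'
from sw import *
from bench import env,monitor
for k in range(8):
    p=bar(3.14)-[0,0,.004+.001*k]; g=env.movel(p,.02,guard=8); s=monitor.sense(); F=s["contact_force"]; print(g,s["position"][2].round(4),F.round(1),round(s["finger_gap"],3))
    if g or F[2]>6: break
f=snap("wrist","wk"); snap("scene","sk")
a=cv2.imread("pics/wk.png");b=cv2.resize(cv2.imread("pics/sk.png")[160:265,210:350],(560,420),interpolation=2)
cv2.imwrite("pics/k1.png",cv2.convertScaleAbs(cv2.resize(np.hstack([a,b]),(800,300),interpolation=3),alpha=1.4))
E
```

```text
False 0.0324 [-1.3 -6.  -0.8] 0.103
False 0.0322 [-5.2 -5.3  7.1] 0.102
```

The frame is now on its stop: the upward force rose to 7 N. Opening the fingers here could bump the frame's edge. So I'll first tilt the tool about the bar to lift the inner finger clear of the frame, then release.

```bash
python3 - <<'E'
from sw import *
from bench import env,monitor
s=monitor.sense(); c=bar(3.14)-[0,0,.0042]; d=.0128; B=c+[0,0,d]; e3=np.r_[e,0]
for ph in(.1,.2,.3):
    Q=R.from_rotvec(ph*e3)*R.from_quat(q); z=Q.as_matrix()[:,2]
    env.movel(B+d*z,.02,frame=Q.as_quat()); s=monitor.sense();print(round(s["clock"],2),ph,z.round(2),s["contact_force"].round(1),round(s["finger_gap"],3),s["position"].round(4))
env.release(); env.hold(.3); s=monitor.sense();print(s["contact_force"].round(1),s["finger_gap"])
env.movel(B-(.11-d)*z,.06); s=monitor.sense();print(round(s["clock"],2),s["contact_force"].round(1))
env.movel(s["position"]+[0,0,.12],.12,frame=q)
env.hold(.2); snap("scene","sl"); snap("top","tl"); snap("wrist","wlast")
A=[cv2.resize(cv2.imread(f"pics/{n}.png")[r],(400,300),interpolation=2) for n,r in(("sl",np.s_[160:265,230:370]),("wlast",np.s_[:]),("tl",np.s_[150:270,190:350]),("tl",np.s_[170:290,350:510]))]
cv2.imwrite("pics/fin.png",cv2.convertScaleAbs(np.vstack([np.hstack(A[:2]),np.hstack(A[2:])]),alpha=1.4)); print(monitor.sense()["clock"])
E
```

```text
42.43 0.1 [-0.02  0.1  -1.  ] [-0.6 -5.7  1.6] 0.105 [ 0.5827 -0.094   0.0323]
42.68 0.2 [-0.05  0.19 -0.98] [-1.7 -6.1  4.2] 0.102 [ 0.5825 -0.0928  0.0327]
42.93 0.3 [-0.07  0.29 -0.96] [-1.1 -6.   6.2] 0.1 [ 0.5823 -0.0917  0.0332]
[0.6 1.1 0.4] 1.0007131062791654
45.94 [0.6 0.7 0.2]
47.4417
```

View pics/fin.png

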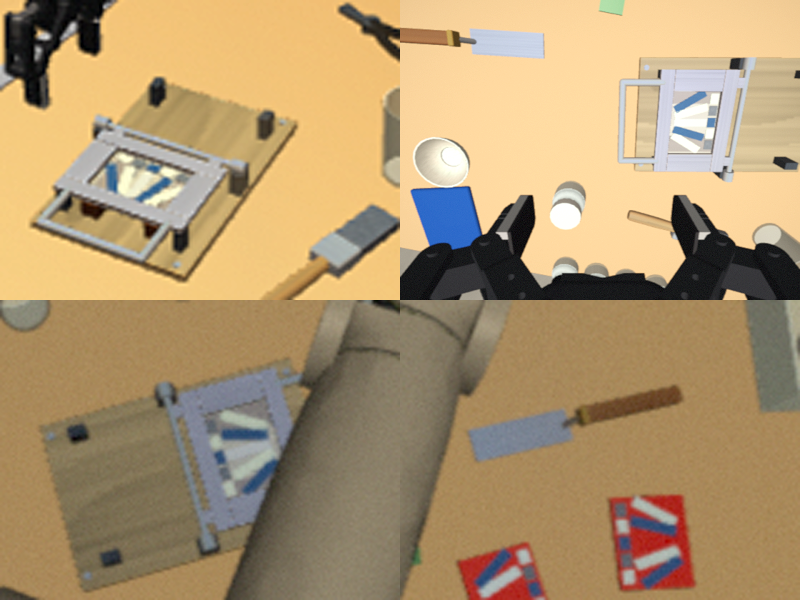

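The frame lies level on its stop, with the panel centred in the window. The lifter is flat on the bare table, the other things look undisturbed, and the gripper is clear. Handing in.

```bash
python3 -c "
from bench import job
print(job.hand_in())"
```

```text
the job is handed in; nothing more can be done
None
```

I handed the job in at about 47 s on the robot clock, verdict not shown: the panel is centred and flat on the rails, the frame was lowered onto its stop, the lifter is on the bare table, and the other things look undisturbed in the last pictures.

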